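# Put the 500 g check weight on the balance and shut the weighing chamber

## Task

Get the balance ready for its daily check with the 500 g weight: slide back the cover of the weighing chamber, take out the plastic cup that was left on the pan and stand it upright on the floor of the white tray beside the other two vessels. Then set the largest of the three steel check weights down gently, upright, in the middle of the pan, and slide the cover fully shut. Leave the other weights, vessels and bottles standing where they are.

Things in the scene. Friction and masses are not known exactly. Their poses are not given: they have to be found in the camera images.
- balance: Cream balance, fixed, with a square glass weighing chamber. Origin on the bench under the pan's middle; x from its low front panel (keys, display, up to 70 mm high) to its rear, y to the left, z up. Footprint x -191 to +180 mm, y -103 to +103 mm. Behind the chamber a tower 146 mm high, 190 mm wide, x 80 to 180 mm.
- chamber_mouth (a point): Middle of the chamber's open top, 148 mm above the bench, axes as the balance's. Inside: 150 mm across y, x -75 to +80 mm, upright walls (front and sides 4 mm glass, the rear is the tower) from its floor 68 mm above the bench up to 148 mm; open only at the top. Two slide rails (y 75 to 84 mm either side, 156 mm high) run back over the tower.
- pan_middle (a point): Middle of the square steel pan's top face, 80 mm above the bench, marked by a small dark disc. Pan 120 x 120 mm, level, rigid. Axes as the balance's. Wall tops are 68 mm above it.
- cover (a joint): Slide of the flat clear cover (158 x 148 x 5 mm, top face 154 mm above the bench) on the rails, in m: 0 fully shut (over the whole chamber), 0.13 fully open (slid to +x of the balance, over the tower), rigid ends at both. Starts at 0 to 0.05. About 1.5 N of friction; stays where left. The cover's front edge is at balance x = -79 mm + joint value.
- cover_handle (a point): Middle of the top of the black grip bar standing on the cover near its front edge: 12 mm thick along the slide, 50 mm long across it, 20 mm high; this point is 174 mm above the bench, at balance x = -68 mm + joint value, y 0. Its x axis is the balance's x, the opening direction. It opens and shuts the cover.
- cup: The cup that was left on the pan: off-white plastic, open, round, 60 mm high, outside diameter 45 mm at the foot and 49 mm at the rim (51 mm over a thin lip), wall 2.5 mm, 40 to 85 g. Origin at the middle of its underside, z up along its axis. It starts upright on the pan, up to 15 mm off the middle each way.
- tray: White plastic tray, fixed, 240 mm (its x) by 150 mm (its y), rim 18 mm high, wall and floor 5 mm thick; stands on the bench on one side of the balance, left or right. Origin at the middle of its underside.
- tray_floor (a point): Middle of the tray's inner floor, 5 mm above the bench; axes as the tray's; the inner floor is 230 mm (x) by 140 mm (y).
- cup_b: Another cup of the same shape and size as the first, standing in the tray. Origin at the middle of its underside. Not to be moved.
- beaker_small: Small glass beaker, 46 mm across, 55 mm high, standing in the tray. Origin at the middle of its underside. Not to be moved.
- case: Low black case for the check weights, no lid, fixed: 206 mm (its x) by 78 mm (its y), rim 18 mm high, floor and walls 4 mm; two cross walls make three compartments of about 63 x 70 mm along its x (middles at x -67, 0, +67 mm), one weight in each, in any order. On the other side of the balance from the tray. Origin at the middle of its underside.
- weight_large: Largest steel check weight (500 g): upright cylinder 38 mm across up to 44.6 mm high, then a narrow neck and a knob 25 mm across, 62 mm high in all. Origin at the middle of its underside, z up. Starts upright on the case's floor.
- weight_mid: Middle steel weight (200 g), same shape, 29 mm across, 46 mm high. Origin at the middle of its underside. Not to be moved.
- weight_small: Smallest steel weight (100 g), same shape, 23 mm across, 37 mm high. Origin at the middle of its underside. Not to be moved.
- bottle: Reagent bottle with white cap, 48 mm across, 115 mm high, on the bench beyond the far end of the case. Origin at the middle of its underside. Not to be moved.
- jar: Small brown glass jar with white cap, 48 mm across, 60 mm high, on the bench before the near end of the tray. Origin at the middle of its underside. Not to be moved.
There are look-alikes about, which are no part of the job. Leave any purple or red look-alike of the weight_large alone.

How it is judged:
On the way, in this order (a step that is already met when the one before it is completed fails the run):
1. the cup from the pan stands upright on the tray's floor and is let go (x of cup in the frame of tray_floor between -0.1 and 0.1 m and y of cup in the frame of tray_floor between -0.055 and 0.055 m and z of cup in the frame of tray_floor between -0.004 and 0.005 m and angle between cup's own z axis and vertical below 0.1 rad and linear speed of cup below 0.02 m/s and contact force between the fingers and cup below 0.05 N), for 0.2 s.
2. the largest weight stands upright in the middle of the pan and is let go (horizontal distance between weight_large and pan_middle below 0.018 m and z of weight_large in the frame of pan_middle between -0.004 and 0.004 m and angle between weight_large's own z axis and vertical below 0.08 rad and linear speed of weight_large below 0.02 m/s and contact force between the fingers and weight_large below 0.05 N), for 0.2 s.
At the end, for the whole second after the job is handed in: The cover is shut to within 4 mm and at rest; the largest weight stands upright (within 0.08 rad) on the pan, its axis within 18 mm of the pan's middle; the cup stands upright (within 0.1 rad) on the tray's inner floor; both are let go and at rest (all of step 1 and all of step 2 and value of joint cover below 0.004 m and velocity of joint cover below 0.01 m/s); the robot touches nothing.
It fails at once if the pan takes a blow or a push of more than 50 N (contact force between anything else and pan above 50 N).
It fails at once if another weight is moved by more than 25 mm or tipped over (distance of any of weight_mid, weight_small from where it was at the start of the episode above 0.025 m or angle between any of weight_mid, weight_small's own z axis and vertical above 0.5 rad).
It fails at once if another vessel in the tray is moved by more than 25 mm or tipped over (distance of any of cup_b, beaker_small from where it was at the start of the episode above 0.025 m or angle between any of cup_b, beaker_small's own z axis and vertical above 0.5 rad).
It fails at once if the bottle or the jar is moved by more than 25 mm or tipped over (distance of any of bottle, jar from where it was at the start of the episode above 0.025 m or angle between any of bottle, jar's own z axis and vertical above 0.5 rad).
It also fails if it takes over 72 s, if anything falls off the work surface, if the arm or the gripper's body presses on something with over 40 N, if the wrist force passes 120 N, or if a joint passes its speed limit or range.

## Robot

A 7-joint arm with a two-finger parallel gripper is mounted at the origin on the work surface. World frame = base frame: x ahead of the robot, y to its left, z up, the work surface at z = 0. Lengths are in m, angles in rad, forces in N, time in s.
With the tool pointing down it reaches from about 0.425 to 0.925 m from the base axis. Payload 6.8 kg.
Tool frame: the origin (TCP) lies at the very end of the fingers, on their centre line; the grasp point (between the pads) lies 19 mm behind it (bot.grasp_offset is the distance from the TCP to the grasp point, in m); z points along the fingers, y is the direction in which the jaws open and shut (so a half turn about z gives the same grasp; the last joint's range is limited). The gripper opens to 85 mm and grips with 20 to 120 N. Pads are 22 mm wide; open, the fingers measure 114 mm over their backs; the gripper's body (76 mm by 85 mm) begins 54 mm behind the grasp point. The pads swing forward as they close: fully open they stand 13 mm farther back than shut.
Start: joints at [-1.274, 0.477, 0.022, 1.555, -0.011, 1.109, -0.083], TCP at [0.266, 0.62, 0.231] pointing down, gripper open.
Joint ranges: [-2.96, 2.96], [-0.34, 2.1], [-1.41, 1.46], [0.24, 2.44], [-1.37, 4.51], [0.17, 1.92], [-2.96, 2.96]. Speed limits (rad/s): [2.39, 2.39, 3.14, 3.14, 3.14, 3.14, 3.14].

## Interface

Orientations are given as a unit quaternion [w, x, y, z].
In Python, from station import monitor, cams, bot, finder gives the robot as it stands.
- The arm moves only by the tool jog_arm, never from a script. Its argument "plan" is a list of rows, each an object of numbers: "x", "y", "z": the shift along the tool's x, y, z as a fraction of full scale; "wx", "wy", "wz": the turn, a rotation vector about the tool's x, y, z as a fraction of full scale. A call has 1 to 12 rows; each row is the pose to reach, as a shift and turn from the pose measured when the call began, along the tool's axes at that moment, turning the shorter way round; what a row does not reach only later rows make up. Full scale, the value 1, is 20 cm for a shift and 180 degrees for a turn. A row lasts 1/12 s, in which the tool goes at most 41.7 mm and 7.16 degrees, less where a joint would pass 70% of its speed; a pose out of reach is approached as far as the arm can. A call with a number of a shift or a turn outside -1 to 1 is refused whole. A call with a gripper value outside its range is refused whole. "hand" is the opening, from -1 (shut) to 1 (fully open), set as the call begins (left out, the last holds). The fingers move at their own pace and stop on an object; "grip_force" is the grip in N (left out, the last holds). Time passes only in rows, so rows that repeat a pose let the fingers close. It gives the time, the measured TCP pose, the force and the opening at its end, in the units of the state.
- monitor.get_obs(): the state, without advancing time (a new reading comes with each control period).
- cams.read_camera(name): name is "scene" or "top" or "wrist"; returns the picture (400x640x3 uint8, red, green, blue); there is no depth.
- cams.get_calibration(name): a dict with "fx", "fy", "cx", "cy" (pixels), "distortion" ([k1, k2, p1, p2, k3] as OpenCV has them; the pictures are not rectified), "extrinsics" (4x4, takes a point from world to camera coordinates). Camera axes: x right, y down, z forward; pixel columns grow to the right and rows downward; lengths in m; the calibration is good to about 2 mm. A picture is of the moment at which its call begins: read the wrist's pose just before it. get_calibration takes no time and is no camera call; for the wrist camera it gives the pose at the moment of the call.
- bot.hand_in(): hands the job in, once; it reports no verdict.
Trained networks look in the newest picture that a camera, given by its name, has taken for a name from the list of things; names that differ only in an ending like _2 or _b are one class to them, and where a whole thing is asked for, a point or a joint stands for the part that bears it (a point fixed in the world has none). Each returns a list of dicts, best first, with "confidence" (0 to 1); they miss things now and then, are a little off and sometimes report something else, mostly with a low value. They report only what shows in the picture. A call takes as long as a camera call. They do not tell look-alikes from the thing itself.
- finder.find_in(camera, target): "bbox" ([left, top, width, height] in pixels, round what is visible of it).
- finder.place_of(camera, target): "location" ([column, row] in pixels: a listed point, or the origin of a listed thing).
The state is a dict: "t": time; "q": joint angles; "joint_vel": joint speeds; "joint_torque": joint torques, N m; "eef_pos": TCP position; "tool_rot": TCP orientation; "contact_force": force on the tool from outside, world axes, zero at the start; "torque": the same for the moment, N m; "gripper_width": opening from 0.0 (shut) to 1.0 (fully open).
Only numpy, scipy, OpenCV 4.12 (cv2) and the standard library are available. Lean on these libraries where they do the work, as an engineer would, in place of code of your own. Each camera call takes 0.05 s, during which the arm holds its last target. There are 200 camera calls.

## Working session

There is one attempt and no reset: what is moved stays moved. The work goes in short steps, Python scripts to look and compute and a tool call to move; the robot and the scene stay as the last step left them, time stands still between calls to the robot, and variables do not carry over. Pictures are saved under pics/ and viewed, about 8 in all and at most 12, crops included, and the job is handed in when it is done.

Besides the shell and the picture viewer there is one more tool, called by a JSON object that holds its "op" and its "data", one argument or row to a line. jog_arm: Moves the arm, as the interface text tells. Shift numbers are shares of 20 cm and turn numbers shares of 180 degrees, none past 1 either way. Its arguments: {"type":"object","properties":{"plan":{"type":"array","items":{"type":"object","properties":{"x":{"type":"number","minimum":-1,"maximum":1},"y":{"type":"number","minimum":-1,"maximum":1},"z":{"type":"number","minimum":-1,"maximum":1},"wx":{"type":"number","minimum":-1,"maximum":1},"wy":{"type":"number","minimum":-1,"maximum":1},"wz":{"type":"number","minimum":-1,"maximum":1}}}},"hand":{"type":"number"},"grip_force":{"type":"number"}},"required":["plan"]}

```bash
mkdir -p pics; cat > h.py <<'E'
import numpy as np, cv2, json
from station import monitor, cams, bot, finder
from scipy.spatial.transform import Rotation as R
def ray(cal,px):
    K=np.array([[cal['fx'],0,cal['cx']],[0,cal['fy'],cal['cy']],[0,0,1.]])
    u=cv2.undistortPoints(np.array([[px]],float),K,np.array(cal['distortion'],float))[0,0]
    E=np.array(cal['extrinsics']); d=E[:3,:3].T@np.array([u[0],u[1],1]); o=-E[:3,:3].T@E[:3,3]
    return o,d/np.linalg.norm(d)
def onz(cal,px,z):
    o,d=ray(cal,px); return o+d*(z-o[2])/d[2]
def proj(cal,P):
    K=np.array([[cal['fx'],0,cal['cx']],[0,cal['fy'],cal['cy']],[0,0,1.]]);E=np.array(cal['extrinsics'])
    return cv2.projectPoints(np.array(P,float).reshape(-1,1,3),cv2.Rodrigues(E[:3,:3])[0],E[:3,3],K,np.array(cal['distortion'],float))[0][:,0]
def snap(c,name=None):
    cal=cams.get_calibration(c); im=cams.read_camera(c)
    if name: cv2.imwrite('pics/'+name+'.png',im[:,:,::-1])
    return cal,im
def st():
    s=monitor.get_obs(); r=R.from_quat(np.array(s['tool_rot'])[[1,2,3,0]])
    return s,np.array(s['eef_pos']),r
def togo(P,zdown_yaw=None):
    "move fractions to TCP pos P with tool pointing down and tool y-axis at yaw (mod pi)"
    s,p,r=st(); d=r.inv().apply(np.array(P)-p)/0.2
    out=dict(zip('xyz',np.round(d,4)))
    if zdown_yaw is not None:
        best=None
        for k in(-1,0,1):
            a=zdown_yaw+k*np.pi; y=np.array([np.cos(a),np.sin(a),0]);z=np.array([0,0,-1.]);x=np.cross(y,z)
            w=(r.inv()*R.from_matrix(np.array([x,y,z]).T)).as_rotvec()/np.pi
            if best is None or np.linalg.norm(w)<np.linalg.norm(best): best=w
        out.update(zip(('wx','wy','wz'),np.round(best,4)))
    return {k:float(v) for k,v in out.items()}
E
python3 - <<'E'
from h import *
ims=[]
z={'balance':0,'pan_middle':.08,'cover_handle':.174,'cup':.08,'tray_floor':.005,'case':0,'weight_large':.004,'weight_mid':.004,'weight_small':.004,'bottle':0,'jar':0,'beaker_small':.005,'chamber_mouth':.148}
for c in('top','scene'):
    cal,im=snap(c,c+'0'); print(c,np.round(-np.array(cal['extrinsics'])[:3,:3].T@np.array(cal['extrinsics'])[:3,3],3))
    for n in z:
        for f in finder.place_of(c,n)[:3]:
            print(n,np.round(f['location']),round(f['confidence'],2),np.round(onz(cal,f['location'],z[n])[:2],3))
s,p,r=st();print(s['t'],p,r.as_matrix().round(3).tolist(),s['gripper_width'])
E
```

```text
top [0.33  0.012 1.09 ]
balance [335. 183.] 0.69 [ 0.591 -0.008]
pan_middle [204. 270.] 0.23 [0.336 0.324]
cover_handle [326. 188.] 0.62 [0.537 0.015]
cup [198. 220.] 0.94 [0.466 0.349]
cup [452. 239.] 0.24 [ 0.429 -0.313]
tray_floor [211. 208.] 0.95 [0.511 0.342]
case [448. 213.] 0.61 [ 0.512 -0.332]
weight_large [410. 218.] 0.71 [ 0.493 -0.222]
weight_large [411. 170.] 0.67 [ 0.634 -0.227]
weight_large [443. 192.] 0.62 [ 0.571 -0.318]
weight_mid [450. 217.] 0.6 [ 0.499 -0.335]
weight_small [434. 157.] 0.67 [ 0.674 -0.296]
weight_small [452. 237.] 0.54 [ 0.442 -0.338]
bottle [434. 158.] 0.65 [ 0.674 -0.297]
jar [206. 272.] 0.56 [0.332 0.345]
beaker_small [209. 179.] 0.86 [0.596 0.353]
chamber_mouth [334. 167.] 0.96 [ 0.598 -0.003]
chamber_mouth [216. 207.] 0.59 [0.49  0.286]
scene [ 0.77  -0.478  1.055]
balance [352. 229.] 0.87 [0.597 0.001]
cover_handle [335. 183.] 0.72 [0.534 0.01 ]
cup [375. 113.] 0.83 [0.498 0.324]
tray_floor [385. 131.] 0.7 [0.535 0.337]
tray_floor [406. 132.] 0.63 [0.591 0.366]
case [250. 321.] 0.69 [ 0.494 -0.329]
weight_large [277. 329.] 0.63 [ 0.56  -0.314]
weight_large [322. 306.] 0.52 [ 0.628 -0.217]
weight_large [273. 287.] 0.51 [ 0.498 -0.234]
weight_mid [257. 324.] 0.64 [ 0.513 -0.328]
weight_small [230. 314.] 0.51 [ 0.445 -0.338]
bottle [326. 346.] 0.67 [ 0.679 -0.291]
jar [332. 106.] 0.7 [0.345 0.35 ]
beaker_small [407. 132.] 0.55 [0.594 0.365]
beaker_small [228. 312.] 0.21 [ 0.439 -0.337]
chamber_mouth [354. 200.] 0.73 [0.59  0.004]
1.4 [0.26580278 0.62049816 0.23130956] [[-0.919, 0.394, -0.0], [0.394, 0.919, 0.0], [0.0, 0.0, -1.0]] 1.000998534232689
```

View pics/top0.png

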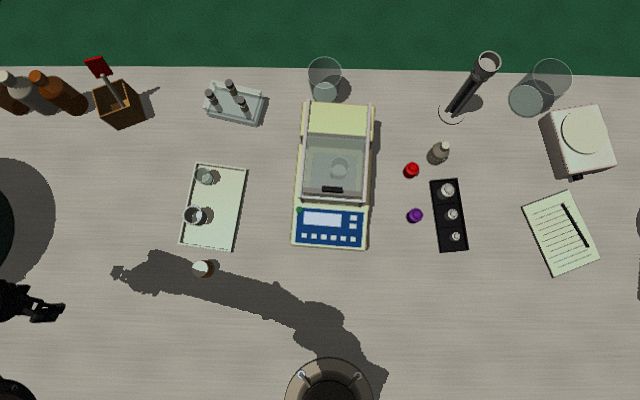

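View pics/scene0.png

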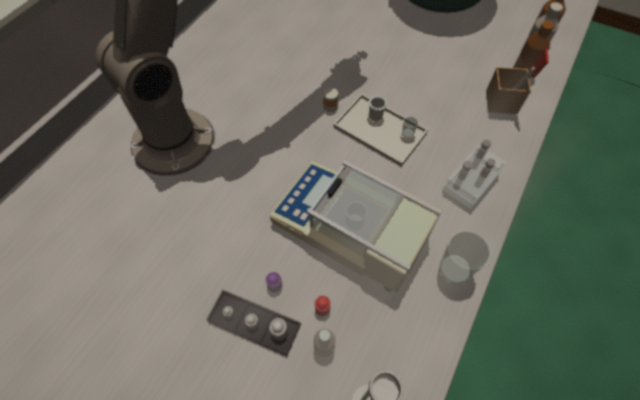

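Top view: tray on the left (px 179–246, 163–251) with beaker (205,176) and cup_b (195,215). Case on the right, with its largest weight at (447,190). Purple (415,215) and red (411,170) look-alikes stand on the bench. The balance is in the middle, handle at (332,189), cover nearly shut. Moving above the balance next.

{"op": "jog_arm", "data": {
  "plan": [
    {"x": -0.79, "y": -0.79, "z": -0.7},
    {"x": -0.79, "y": -0.79, "z": -0.7},
    {"x": -0.79, "y": -0.79, "z": -0.7},
    {"x": -0.79, "y": -0.79, "z": -0.7},
    {"x": -0.79, "y": -0.79, "z": -0.7},
    {"x": -0.79, "y": -0.79, "z": -0.7},
    {"x": -0.79, "y": -0.79, "z": -0.7}
  ],
  "hand": -1
}}

```text
invalid input at $.plan[0]: expected keys x, y, z, wx, wy, wz
```

{"op": "jog_arm", "data": {
  "plan": [
    {"x": -0.79, "y": -0.79},
    {"x": -0.79, "y": -0.79},
    {"x": -0.79, "y": -0.79},
    {"x": -0.79, "y": -0.79},
    {"x": -0.79, "y": -0.79},
    {"x": -0.79, "y": -0.79},
    {"x": -0.79, "y": -0.79}
  ]
}}

```text
invalid input at $.plan[0]: expected keys x, y, z, wx, wy, wz
```

{"op": "jog_arm", "data": {
  "plan": [
    {"x": -0.79, "y": -0.79, "wz": -0.117},
    {"x": -0.79, "y": -0.79, "wz": -0.117},
    {"x": -0.79, "y": -0.79, "wz": -0.117},
    {"x": -0.79, "y": -0.79, "wz": -0.117},
    {"x": -0.79, "y": -0.79, "wz": -0.117},
    {"x": -0.79, "y": -0.79, "wz": -0.117},
    {"x": -0.79, "y": -0.79, "wz": -0.117},
    {"x": -0.79, "y": -0.79, "wz": -0.117}
  ]
}}

```text
invalid input at $.plan[0]: expected keys x, y, z, wx, wy, wz
```

```bash
python3 - <<'E'
from h import *
cal,im=snap('wrist','w1'); s,p,r=st(); print(s['t'],p.round(3),r.as_matrix().round(3).tolist())
E=np.array(cal['extrinsics']);print(np.round(-E[:3,:3].T@E[:3,3],3),E[:3,:3].round(2).tolist())
for n,z in{'balance':0,'pan_middle':.08,'cover_handle':.174,'cup':.08,'chamber_mouth':.148}.items():
    for f in finder.place_of('wrist',n)[:2]:
        print(n,np.round(f['location']),round(f['confidence'],2),np.round(onz(cal,f['location'],z)[:2],3))
E
```

```text
1.45 [0.266 0.62  0.231] [[-0.919, 0.394, -0.0], [0.394, 0.919, 0.0], [0.0, 0.0, -1.0]]
[0.194 0.652 0.375] [[0.39, 0.92, -0.0], [0.88, -0.37, 0.3], [0.28, -0.12, -0.95]]
cup [229. 361.] 0.63 [0.42  0.434]
```

View pics/w1.png

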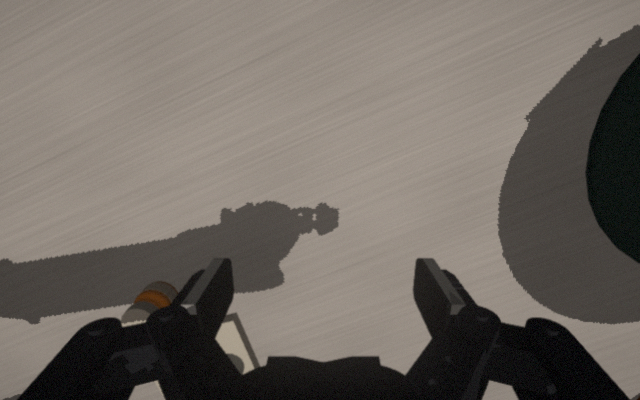

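The wrist view (still at the start pose) shows only bench, arm shadow, and the fingers at (215,300) and (430,300). The moves were refused because every row needs all six keys.

{"op": "jog_arm", "data": {
  "plan": [
    {"x": -0.79, "y": -0.79, "z": -0.7, "wx": 0, "wy": 0, "wz": 0},
    {"x": -0.79, "y": -0.79, "z": -0.7, "wx": 0, "wy": 0, "wz": 0},
    {"x": -0.79, "y": -0.79, "z": -0.7, "wx": 0, "wy": 0, "wz": 0},
    {"x": -0.79, "y": -0.79, "z": -0.7, "wx": 0, "wy": 0, "wz": 0},
    {"x": -0.79, "y": -0.79, "z": -0.7, "wx": 0, "wy": 0, "wz": 0},
    {"x": -0.79, "y": -0.79, "z": -0.7, "wx": 0, "wy": 0, "wz": 0},
    {"x": -0.79, "y": -0.79, "z": -0.7, "wx": 0, "wy": 0, "wz": 0}
  ],
  "hand": -1
}}

```text
t: 2.28
eef_pos: [0.3528, 0.4086, 0.3754]
tool_rot: [0.002, 0.204, 0.979, 0.002]
contact_force: [1.6, -0.2, 0.1]
gripper_width: 0.006
```

{"op": "jog_arm", "data": {
  "plan": [
    {"x": -0.79, "y": -0.79, "z": 0, "wx": 0, "wy": 0, "wz": 0},
    {"x": -0.79, "y": -0.79, "z": 0, "wx": 0, "wy": 0, "wz": 0},
    {"x": -0.79, "y": -0.79, "z": 0, "wx": 0, "wy": 0, "wz": 0},
    {"x": -0.79, "y": -0.79, "z": 0, "wx": 0, "wy": 0, "wz": 0},
    {"x": -0.79, "y": -0.79, "z": 0, "wx": 0, "wy": 0, "wz": 0},
    {"x": -0.79, "y": -0.79, "z": 0, "wx": 0, "wy": 0, "wz": 0}
  ]
}}

```text
t: 2.78
eef_pos: [0.436, 0.1954, 0.3755]
tool_rot: [0.002, 0.207, 0.978, 0.002]
contact_force: [0.8, -0.8, -0.2]
gripper_width: 0.003
```

{"op": "jog_arm", "data": {
  "plan": [
    {"x": -0.79, "y": -0.79, "z": 0, "wx": 0, "wy": 0, "wz": -0.117},
    {"x": -0.79, "y": -0.79, "z": 0, "wx": 0, "wy": 0, "wz": -0.117},
    {"x": -0.79, "y": -0.79, "z": 0, "wx": 0, "wy": 0, "wz": -0.117},
    {"x": -0.79, "y": -0.79, "z": 0, "wx": 0, "wy": 0, "wz": -0.117},
    {"x": -0.79, "y": -0.79, "z": 0, "wx": 0, "wy": 0, "wz": -0.117},
    {"x": -0.79, "y": -0.79, "z": 0, "wx": 0, "wy": 0, "wz": -0.117},
    {"x": -0.79, "y": -0.79, "z": 0, "wx": 0, "wy": 0, "wz": -0.117},
    {"x": -0.79, "y": -0.79, "z": 0, "wx": 0, "wy": 0, "wz": -0.117}
  ]
}}

```text
t: 3.45
eef_pos: [0.5168, -0.0154, 0.3753]
tool_rot: [0.003, 0.027, 1.0, 0.001]
contact_force: [-0.1, 1.4, 0.0]
gripper_width: 0.002
```

```bash
python3 - <<'E'
from h import *
cal,im=snap('wrist','w2'); s,p,r=st(); print(s['t'],p.round(3),r.as_matrix().round(3).tolist(),s['gripper_width'])
for n,z in{'balance':0,'pan_middle':.08,'cover_handle':.174,'cup':.08,'chamber_mouth':.148}.items():
    for f in finder.place_of('wrist',n)[:2]:
        print(n,np.round(f['location']),round(f['confidence'],2),np.round(onz(cal,f['location'],z)[:2],3))
E
```

```text
3.5 [ 0.516 -0.013  0.375] [[-0.999, 0.051, 0.005], [0.051, 0.999, 0.003], [-0.005, 0.003, -1.0]] 0.0064984017272305085
cover_handle [566. 114.] 0.62 [0.466 0.249]
cover_handle [338. 187.] 0.57 [0.533 0.002]
cup [132. 151.] 0.56 [ 0.492 -0.281]
chamber_mouth [338. 230.] 0.7 [0.598 0.001]
chamber_mouth [538. 137.] 0.4 [0.493 0.24 ]
```

View pics/w2.png

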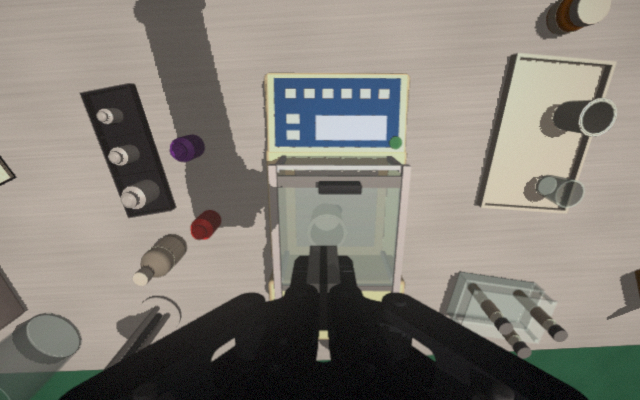

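Wrist view from above the balance: case with the large weight at (138,195), red (205,225) and purple (187,148) weights, and the cover handle at (340,187). The cup rim shows through the cover at (327,223). Front panel corners are (266,74) and (408,74). Tray corners are (515,54), (613,62), (565,212) and (482,206). I'll compute positions from these.

```bash
cat > m.py <<'E'
from h import *
E
python3 - <<'E'
from h import *
cal=cams.get_calibration('wrist')
def P(px,z): return onz(cal,px,z)[:2].round(4)
print('panel',P((266,74),.07),P((408,74),.07))
print('rails',P((274,160),.156),P((409,162),.156))
print('handle top',P((319,182),.174),P((361,182),.174),P((319,193),.174),P((361,193),.174))
print('coverfront',P((277,180),.154),P((403,180),.154))
print('cuprim',P((327,222),.14),'foot')
tr=[P(q,.018) for q in((515,54),(613,62),(565,212),(482,206))];print('tray',tr,np.mean(tr,0))
ca=[P(q,.018) for q in((81,94),(133,84),(174,208),(127,216))];print('case',ca,np.mean(ca,0))
print('knob',P((132,199),.066),'cupb rim',P((597,117),.065),'beaker rim',P((569,192),.06))
E
cat > crop.py <<'E'
import sys,cv2
a,o,x0,y0,x1,y1,k=sys.argv[1:]
im=cv2.imread('pics/'+a+'.png')[int(y0):int(y1),int(x0):int(x1)]
cv2.imwrite('pics/'+o+'.png',cv2.resize(im,None,fx=float(k),fy=float(k),interpolation=cv2.INTER_CUBIC))
E
python3 crop.py w2 w2c 255 60 425 290 2.6
```

```text
panel [ 0.401  -0.0805] [0.4097 0.1089]
rails [ 0.5017 -0.0667] [0.5114 0.0913]
handle top [ 0.526  -0.0151] [0.5283 0.0326] [ 0.539  -0.0157] [0.5413 0.0325]
coverfront [ 0.5263 -0.0657] [0.5334 0.0854]
cuprim [ 0.5888 -0.0081] foot
tray [array([0.3859, 0.2788]), array([0.4029, 0.4268]), array([0.6386, 0.4   ]), array([0.6208, 0.2558])] [0.51205 0.34035]
case [array([ 0.4112, -0.3725]), array([ 0.401 , -0.2901]), array([ 0.5996, -0.2663]), array([ 0.6102, -0.3496])] [ 0.5055   -0.319625]
knob [ 0.5667 -0.3025] cupb rim [0.4777 0.38  ] beaker rim [0.589  0.3657]
```

View pics/w2c.png

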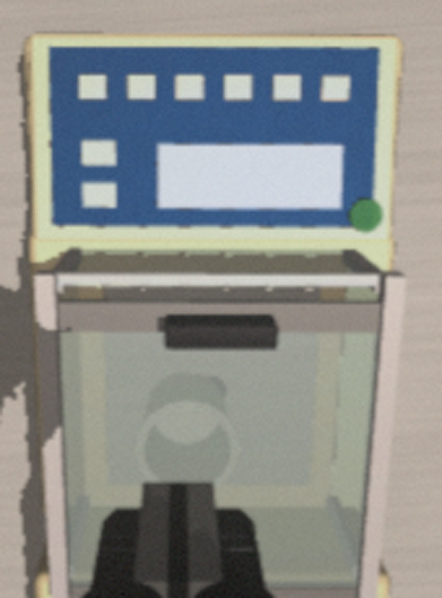

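{"op": "jog_arm", "data": {
  "plan": [
    {"x": 0.12, "y": 0.11, "z": 0.5, "wx": 0, "wy": 0, "wz": 0},
    {"x": 0.12, "y": 0.11, "z": 0.5, "wx": 0, "wy": 0, "wz": 0},
    {"x": 0.12, "y": 0.11, "z": 1, "wx": 0, "wy": 0, "wz": 0},
    {"x": 0.12, "y": 0.11, "z": 1, "wx": 0, "wy": 0, "wz": 0},
    {"x": 0.12, "y": 0.11, "z": 1, "wx": 0, "wy": 0, "wz": 0},
    {"x": 0.12, "y": 0.11, "z": 1, "wx": 0, "wy": 0, "wz": 0},
    {"x": 0.12, "y": 0.11, "z": 1, "wx": 0, "wy": 0, "wz": 0}
  ]
}}

```text
t: 4.33
eef_pos: [0.4932, 0.0125, 0.1746]
tool_rot: [0.001, 0.023, 1.0, 0.001]
contact_force: [0.5, -0.8, 0.4]
gripper_width: -0.001
```

```bash
python3 - <<'E'
from h import *
cal,im=snap('wrist','w3'); s,p,r=st(); print(s['t'],p.round(4))
for f in finder.place_of('wrist','cover_handle')[:2]: print(np.round(f['location']),f['confidence'],onz(cal,f['location'],.174))
print(finder.find_in('wrist','cover_handle')[:2])
print(togo([.493,.009,.161]))
E
python3 crop.py w3 w3c 180 100 480 400 2
```

```text
4.3833 [0.4951 0.0125 0.1765]
[310. 328.] 0.81 [0.53498356 0.00451163 0.174     ]
[{'bbox': [186.2, 284.2, 246.1, 77.4], 'confidence': 0.87}]
{'x': 0.0172, 'y': -0.018, 'z': 0.084}
```

View pics/w3c.png

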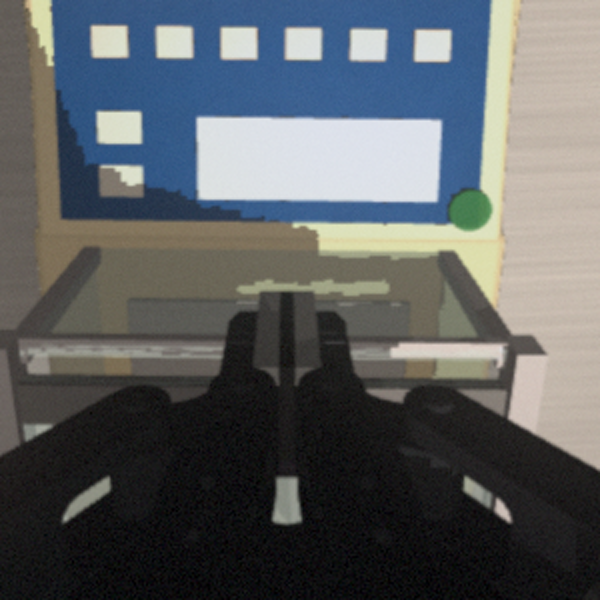

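The closed fingers (crop (288,330)) are in front of the chamber's front wall, clear of it, with the handle behind them. Going down and pushing.

{"op": "jog_arm", "data": {
  "plan": [
    {"x": 0, "y": -0.02, "z": 0.075, "wx": 0, "wy": 0, "wz": 0},
    {"x": 0, "y": -0.02, "z": 0.075, "wx": 0, "wy": 0, "wz": 0},
    {"x": 0, "y": -0.02, "z": 0.075, "wx": 0, "wy": 0, "wz": 0}
  ]
}}

```text
t: 4.73
eef_pos: [0.4972, 0.0084, 0.1644]
tool_rot: [0.006, 0.024, 1.0, 0.002]
contact_force: [0.1, 0.1, 0.0]
gripper_width: 0.004
```

{"op": "jog_arm", "data": {
  "plan": [
    {"x": -0.06, "y": 0, "z": 0, "wx": 0, "wy": 0, "wz": 0},
    {"x": -0.12, "y": 0, "z": 0, "wx": 0, "wy": 0, "wz": 0},
    {"x": -0.18, "y": 0, "z": 0, "wx": 0, "wy": 0, "wz": 0},
    {"x": -0.24, "y": 0, "z": 0, "wx": 0, "wy": 0, "wz": 0},
    {"x": -0.3, "y": 0, "z": 0, "wx": 0, "wy": 0, "wz": 0},
    {"x": -0.36, "y": 0, "z": 0, "wx": 0, "wy": 0, "wz": 0},
    {"x": -0.42, "y": 0, "z": 0, "wx": 0, "wy": 0, "wz": 0},
    {"x": -0.48, "y": 0, "z": 0, "wx": 0, "wy": 0, "wz": 0},
    {"x": -0.54, "y": 0, "z": 0, "wx": 0, "wy": 0, "wz": 0},
    {"x": -0.6, "y": 0, "z": 0, "wx": 0, "wy": 0, "wz": 0},
    {"x": -0.65, "y": 0, "z": 0, "wx": 0, "wy": 0, "wz": 0},
    {"x": -0.65, "y": 0, "z": 0, "wx": 0, "wy": 0, "wz": 0}
  ]
}}

```text
t: 5.73
eef_pos: [0.6293, 0.0023, 0.1671]
tool_rot: [0.007, 0.024, 1.0, 0.002]
contact_force: [-0.6, 0.6, -0.2]
gripper_width: -0.001
```

{"op": "jog_arm", "data": {
  "plan": [
    {"x": -0.025, "y": 0, "z": 0, "wx": 0, "wy": 0, "wz": 0},
    {"x": -0.05, "y": 0, "z": 0, "wx": 0, "wy": 0, "wz": 0}
  ]
}}

```text
t: 5.9
eef_pos: [0.6392, 0.002, 0.1677]
tool_rot: [0.007, 0.024, 1.0, 0.003]
contact_force: [-1.2, -0.4, 0.7]
gripper_width: 0.003
```

{"op": "jog_arm", "data": {
  "plan": [
    {"x": -0.015, "y": 0, "z": 0.01, "wx": 0, "wy": 0, "wz": 0},
    {"x": -0.03, "y": 0, "z": 0.015, "wx": 0, "wy": 0, "wz": 0},
    {"x": -0.03, "y": 0, "z": 0.015, "wx": 0, "wy": 0, "wz": 0}
  ]
}}

```text
t: 6.15
eef_pos: [0.6399, 0.002, 0.1645]
tool_rot: [0.001, 0.024, 1.0, 0.003]
contact_force: [-20.2, 1.1, 13.9]
gripper_width: -0.0
```

{"op": "jog_arm", "data": {
  "plan": [
    {"x": 0.1, "y": 0, "z": -0.1, "wx": 0, "wy": 0, "wz": 0},
    {"x": 0.4, "y": 0, "z": -0.4, "wx": 0, "wy": 0, "wz": 0},
    {"x": 0.4, "y": 0, "z": -0.7, "wx": 0, "wy": 0, "wz": 0},
    {"x": 0.4, "y": 0, "z": -0.7, "wx": 0, "wy": 0, "wz": 0},
    {"x": 0.4, "y": 0, "z": -0.7, "wx": 0, "wy": 0, "wz": 0},
    {"x": 0.4, "y": 0, "z": -0.7, "wx": 0, "wy": 0, "wz": 0}
  ],
  "hand": 0.65
}}

```text
t: 6.65
eef_pos: [0.5615, 0.0049, 0.3093]
tool_rot: [0.005, 0.024, 1.0, 0.005]
contact_force: [0.4, -0.8, -0.3]
gripper_width: 0.824
```

```bash
python3 - <<'E'
from h import *
cal,im=snap('wrist','w4'); s,p,r=st(); print(s['t'],p.round(4),r.as_matrix().round(3).tolist())
for n,z in{'pan_middle':.08,'cover_handle':.174,'cup':.08,'chamber_mouth':.148}.items():
    for f in finder.place_of('wrist',n)[:2]:
        print(n,np.round(f['location']),round(f['confidence'],2),np.round(onz(cal,f['location'],z)[:2],4))
E
python3 crop.py w4 w4c 200 80 480 400 1.8
```

```text
6.7 [0.5608 0.0051 0.3067] [[-0.999, 0.047, 0.007], [0.047, 0.999, 0.008], [-0.007, 0.009, -1.0]]
pan_middle [320. 192.] 0.79 [0.5929 0.0026]
pan_middle [316. 280.] 0.23 [ 0.7182 -0.0096]
cover_handle [317. 280.] 0.7 [ 0.6583 -0.0036]
cup [309. 202.] 0.84 [ 0.6048 -0.0117]
cup [592.  87.] 0.83 [0.4835 0.3165]
chamber_mouth [321. 215.] 0.63 [0.5972 0.004 ]
```

View pics/w4c.png

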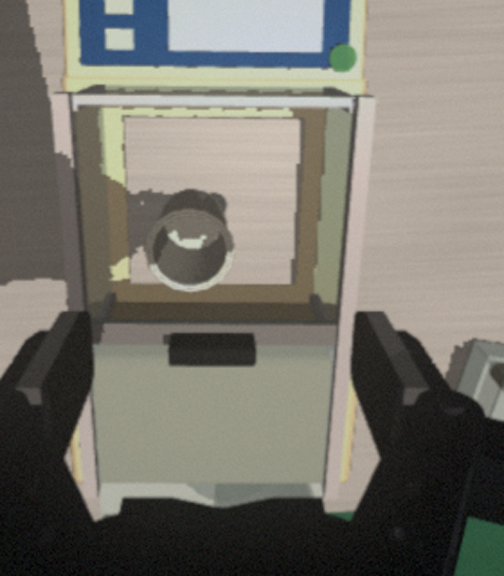

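The cover is open, with the handle at crop (212,349). The pan square centre is at crop (212,200) and the cup rim centre at crop (190,250). The fingers straddle the view.

```bash
python3 - <<'E'
from h import *
cal=cams.get_calibration('wrist')
print(onz(cal,(305.6,218.6),.14),onz(cal,(317.8,191),.08))
q=[onz(cal,(200+a/1.8,80+b/1.8),.08)[:2] for a,b in((124,116),(300,118),(298,285),(126,283))];print(q,np.mean(q,0))
print(proj(cal,[[.595,.002,.08]]))
print(togo([.603,-.0095,.25],np.pi/2-.05))
E
```

```text
[ 0.59703022 -0.01315998  0.14      ] [ 5.84489131e-01 -3.27195049e-04  8.00000000e-02]
[array([ 0.525617  , -0.05422714]), array([0.53229572, 0.05942064]), array([0.65024669, 0.05747061]), array([ 0.64269362, -0.06440989])] [ 5.87713261e-01 -4.36443771e-04]
[[320.13525067 199.14838947]]
{'x': -0.2218, 'y': -0.0636, 'z': 0.2633, 'wx': 0.0018, 'wy': -0.0003, 'wz': 0.0008}
```

{"op": "jog_arm", "data": {
  "plan": [
    {"x": -0.2, "y": -0.075, "z": 0.2, "wx": 0.002, "wy": 0, "wz": 0.001},
    {"x": -0.2, "y": -0.075, "z": 0.43, "wx": 0.002, "wy": 0, "wz": 0.001},
    {"x": -0.2, "y": -0.075, "z": 0.43, "wx": 0.002, "wy": 0, "wz": 0.001},
    {"x": -0.2, "y": -0.075, "z": 0.43, "wx": 0.002, "wy": 0, "wz": 0.001},
    {"x": -0.2, "y": -0.075, "z": 0.43, "wx": 0.002, "wy": 0, "wz": 0.001}
  ]
}}

```text
t: 7.32
eef_pos: [0.5977, -0.0116, 0.2149]
tool_rot: [-0.002, 0.026, 1.0, -0.001]
contact_force: [0.3, 0.2, -0.0]
gripper_width: 0.826
```

```bash
python3 - <<'E'
from h import *
cal,im=snap('wrist','w5');s,p,r=st(); print(s['t'],p.round(4),s['gripper_width'])
for n,z in{'pan_middle':.08,'cup':.08,'chamber_mouth':.148}.items():
    for f in finder.place_of('wrist',n)[:1]:
        print(n,np.round(f['location']),round(f['confidence'],2),np.round(onz(cal,f['location'],z)[:2],4))
b=finder.find_in('wrist','cup');print(b[:2])
print(togo([.600,-.012,.102],np.pi/2-.05))
E
```

```text
7.3667 [ 0.5986 -0.0116  0.2166] 0.8246624248163656
pan_middle [336. 187.] 0.7 [0.595  0.0016]
cup [317. 196.] 0.92 [ 0.6026 -0.0171]
chamber_mouth [340. 212.] 0.89 [0.5952 0.0015]
[{'bbox': [284.5, 172.7, 74.7, 81.8], 'confidence': 0.67}]
{'x': -0.003, 'y': -0.0039, 'z': 0.5815, 'wx': 0.0001, 'wy': 0.0006, 'wz': -0.0001}
```

View pics/w5.png

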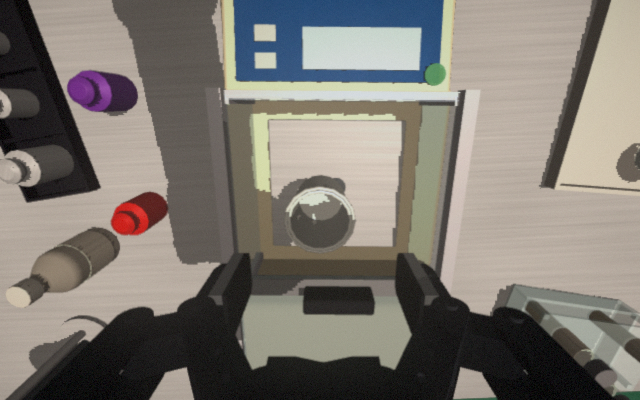

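The cup rim centre (320,219) lies on the fingers' centre line (323), and the pan middle is at (336,187). Descending.

{"op": "jog_arm", "data": {
  "plan": [
    {"x": -0.01, "y": -0.01, "z": 0.15, "wx": 0, "wy": 0, "wz": 0},
    {"x": -0.01, "y": -0.01, "z": 0.3, "wx": 0, "wy": 0, "wz": 0},
    {"x": -0.01, "y": -0.01, "z": 0.42, "wx": 0, "wy": 0, "wz": 0},
    {"x": -0.01, "y": -0.01, "z": 0.52, "wx": 0, "wy": 0, "wz": 0},
    {"x": -0.01, "y": -0.01, "z": 0.57, "wx": 0, "wy": 0, "wz": 0},
    {"x": -0.01, "y": -0.01, "z": 0.57, "wx": 0, "wy": 0, "wz": 0},
    {"x": -0.01, "y": -0.01, "z": 0.57, "wx": 0, "wy": 0, "wz": 0}
  ]
}}

```text
t: 8.15
eef_pos: [0.6021, -0.0132, 0.1052]
tool_rot: [0.002, 0.025, 1.0, 0.0]
contact_force: [-0.1, -0.4, -0.3]
gripper_width: 0.823
```

{"op": "jog_arm", "data": {
  "plan": [
    {"x": 0, "y": 0, "z": 0, "wx": 0, "wy": 0, "wz": 0},
    {"x": 0, "y": 0, "z": 0, "wx": 0, "wy": 0, "wz": 0},
    {"x": 0, "y": 0, "z": 0, "wx": 0, "wy": 0, "wz": 0},
    {"x": 0, "y": 0, "z": 0, "wx": 0, "wy": 0, "wz": 0},
    {"x": 0, "y": 0, "z": 0, "wx": 0, "wy": 0, "wz": 0},
    {"x": 0, "y": 0, "z": 0, "wx": 0, "wy": 0, "wz": 0}
  ],
  "hand": -1,
  "grip_force": 20
}}

```text
t: 8.65
eef_pos: [0.6031, -0.0134, 0.1066]
tool_rot: [0.003, 0.025, 1.0, 0.0]
contact_force: [0.0, -0.1, 7.4]
gripper_width: 0.57
```

{"op": "jog_arm", "data": {
  "plan": [
    {"x": 0, "y": 0, "z": -0.08, "wx": 0, "wy": 0, "wz": 0},
    {"x": 0, "y": 0, "z": -0.2, "wx": 0, "wy": 0, "wz": 0},
    {"x": 0, "y": 0, "z": -0.35, "wx": 0, "wy": 0, "wz": 0},
    {"x": 0, "y": 0, "z": -0.5, "wx": 0, "wy": 0, "wz": 0},
    {"x": 0, "y": 0, "z": -0.65, "wx": 0, "wy": 0, "wz": 0},
    {"x": 0, "y": 0, "z": -0.7, "wx": 0, "wy": 0, "wz": 0},
    {"x": 0, "y": 0.2, "z": -0.7, "wx": 0, "wy": 0, "wz": 0},
    {"x": 0, "y": 0.4, "z": -0.7, "wx": 0, "wy": 0, "wz": 0},
    {"x": 0.1, "y": 0.6, "z": -0.7, "wx": 0, "wy": 0, "wz": 0},
    {"x": 0.2, "y": 0.8, "z": -0.7, "wx": 0, "wy": 0, "wz": 0},
    {"x": 0.3, "y": 1, "z": -0.7, "wx": 0, "wy": 0, "wz": 0},
    {"x": 0.3, "y": 1, "z": -0.7, "wx": 0, "wy": 0, "wz": 0}
  ]
}}

```text
t: 9.65
eef_pos: [0.5485, 0.1978, 0.2454]
tool_rot: [0.001, 0.02, 1.0, 0.002]
contact_force: [-0.5, 1.0, -1.3]
gripper_width: 0.565
```

```bash
python3 - <<'E'
from h import *
cal,im=snap('wrist','w6');s,p,r=st(); print(s['t'],p.round(4),s['gripper_width'])
for n,z in{'tray_floor':.005,'cup':.005,'beaker_small':.005}.items():
    for f in finder.place_of('wrist',n)[:3]:
        print(n,np.round(f['location']),round(f['confidence'],2),np.round(onz(cal,f['location'],z)[:2],4))
print(togo([.5305,.304,.1],np.pi/2-.05))
E
```

```text
9.7 [0.5491 0.1967 0.2454] 0.566369880212788
tray_floor [436. 137.] 0.65 [0.5176 0.3387]
cup [473. 107.] 0.85 [0.4838 0.3793]
cup [320. 241.] 0.56 [0.6492 0.1909]
beaker_small [451. 198.] 0.63 [0.5954 0.3631]
{'x': 0.1423, 'y': 0.5705, 'z': 0.7298, 'wx': 0.0, 'wy': 0.0017, 'wz': -0.0001}
```

View pics/w6.png

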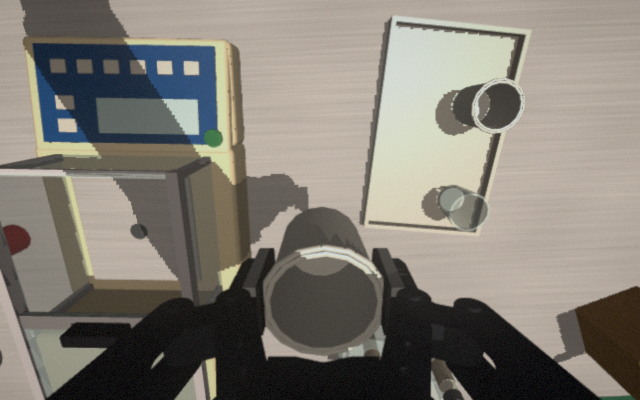

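The cup is held upright at (323,300). The tray's free area is around (430,170), with cup_b at (497,105) and the beaker at (463,208). The pan mark shows at (139,231).

```bash
python3 - <<'E'
from h import *
cal=cams.get_calibration('wrist');print(onz(cal,(139,231),.08), [onz(cal,q,.018)[:2].round(3) for q in((391,17),(531,30),(480,234),(362,224))])
E
```

```text
[ 0.59781998 -0.01100209  0.08      ] [array([0.394, 0.269]), array([0.414, 0.418]), array([0.649, 0.388]), array([0.627, 0.236])]
```

{"op": "jog_arm", "data": {
  "plan": [
    {"x": 0.13, "y": 0.2, "z": 0, "wx": 0, "wy": 0, "wz": 0},
    {"x": 0.13, "y": 0.4, "z": 0.1, "wx": 0, "wy": 0, "wz": 0},
    {"x": 0.13, "y": 0.565, "z": 0.25, "wx": 0, "wy": 0.001, "wz": 0},
    {"x": 0.13, "y": 0.565, "z": 0.45, "wx": 0, "wy": 0.001, "wz": 0},
    {"x": 0.13, "y": 0.565, "z": 0.6, "wx": 0, "wy": 0.001, "wz": 0},
    {"x": 0.13, "y": 0.565, "z": 0.75, "wx": 0, "wy": 0.001, "wz": 0},
    {"x": 0.13, "y": 0.565, "z": 0.85, "wx": 0, "wy": 0.001, "wz": 0},
    {"x": 0.13, "y": 0.565, "z": 0.93, "wx": 0, "wy": 0.001, "wz": 0},
    {"x": 0.13, "y": 0.565, "z": 0.98, "wx": 0, "wy": 0.001, "wz": 0},
    {"x": 0.13, "y": 0.565, "z": 0.98, "wx": 0, "wy": 0.001, "wz": 0},
    {"x": 0.13, "y": 0.565, "z": 0.98, "wx": 0, "wy": 0.001, "wz": 0}
  ]
}}

```text
t: 10.77
eef_pos: [0.534, 0.3015, 0.0501]
tool_rot: [0.001, 0.026, 1.0, -0.0]
contact_force: [-0.1, -0.6, -0.0]
gripper_width: 0.563
```

{"op": "jog_arm", "data": {
  "plan": [
    {"x": 0, "y": 0, "z": 0.03, "wx": 0, "wy": 0, "wz": 0},
    {"x": 0, "y": 0, "z": 0.06, "wx": 0, "wy": 0, "wz": 0},
    {"x": 0, "y": 0, "z": 0.085, "wx": 0, "wy": 0, "wz": 0},
    {"x": 0, "y": 0, "z": 0.085, "wx": 0, "wy": 0, "wz": 0}
  ]
}}

```text
t: 11.1
eef_pos: [0.5336, 0.3013, 0.0324]
tool_rot: [0.001, 0.026, 1.0, -0.001]
contact_force: [-0.2, -0.0, -1.8]
gripper_width: 0.559
```

```bash
python3 - <<'E'
from h import *
C=lambda:(lambda E:-E[:3,:3].T@E[:3,3])(np.array(cams.get_calibration('wrist')['extrinsics'])).round(4)
print(C(),C());s,p,r=st();print(p,s['contact_force'],s['t']);cams.read_camera('scene');print(C());s,p,r=st();print(p,s['contact_force'])
E
```

```text
[0.4558 0.3064 0.176 ] [0.4558 0.3064 0.176 ]
[0.53355076 0.30134057 0.03241219] [-0.23888988 -0.03016442 -1.75298696] 11.1
[0.4559 0.3065 0.1763]
[0.53367602 0.30144107 0.03275299] [-0.19646925  0.21945847  0.27981452]
```

{"op": "jog_arm", "data": {
  "plan": [
    {"x": 0, "y": 0, "z": 0.01, "wx": 0, "wy": 0, "wz": 0},
    {"x": 0, "y": 0, "z": 0.02, "wx": 0, "wy": 0, "wz": 0},
    {"x": 0, "y": 0, "z": 0.02, "wx": 0, "wy": 0, "wz": 0}
  ]
}}

```text
t: 11.4
eef_pos: [0.5344, 0.3007, 0.0307]
tool_rot: [0.001, 0.027, 1.0, -0.0]
contact_force: [-5.2, -5.5, 15.4]
gripper_width: 0.566
```

{"op": "jog_arm", "data": {
  "plan": [
    {"x": 0, "y": 0, "z": 0, "wx": 0, "wy": 0, "wz": 0},
    {"x": 0, "y": 0, "z": 0, "wx": 0, "wy": 0, "wz": 0},
    {"x": 0, "y": 0, "z": 0, "wx": 0, "wy": 0, "wz": 0},
    {"x": 0, "y": 0, "z": -0.05, "wx": 0, "wy": 0, "wz": 0},
    {"x": 0, "y": 0, "z": -0.15, "wx": 0, "wy": 0, "wz": 0},
    {"x": 0, "y": 0, "z": -0.3, "wx": 0, "wy": 0, "wz": 0},
    {"x": 0, "y": 0, "z": -0.5, "wx": 0, "wy": 0, "wz": 0},
    {"x": 0, "y": 0, "z": -0.7, "wx": 0, "wy": 0, "wz": 0},
    {"x": 0, "y": 0, "z": -0.9, "wx": 0, "wy": 0, "wz": 0},
    {"x": 0, "y": 0, "z": -1, "wx": 0, "wy": 0, "wz": 0},
    {"x": 0, "y": 0, "z": -1, "wx": 0, "wy": 0, "wz": 0}
  ],
  "hand": 0.5
}}

```text
t: 12.32
eef_pos: [0.5368, 0.3022, 0.2372]
tool_rot: [0.005, 0.027, 1.0, 0.003]
contact_force: [0.7, 0.4, 0.3]
gripper_width: 0.752
```

```bash
python3 - <<'E'
from h import *
cams.read_camera('scene')
cal,im=snap('wrist','w7');s,p,r=st(); print(s['t'],p.round(4),s['gripper_width'])
for n,z in{'tray_floor':.005,'cup':.005,'beaker_small':.005}.items():
    for f in finder.place_of('wrist',n)[:3]:
        print(n,np.round(f['location']),round(f['confidence'],2),np.round(onz(cal,f['location'],z)[:2],4))
cal,im=snap('top','t7')
for f in finder.place_of('top','cup')[:3]+finder.place_of('top','beaker_small')[:1]:
    print(np.round(f['location']),round(f['confidence'],2),np.round(onz(cal,f['location'],.005)[:2],4))
E
```

```text
12.4167 [0.5341 0.3012 0.232 ] 0.7516862436592804
tray_floor [350. 150.] 0.57 [0.5148 0.3371]
tray_floor [ 92. 222.] 0.35 [0.5892 0.0039]
cup [319. 167.] 0.97 [0.5342 0.2985]
cup [385. 117.] 0.61 [0.4798 0.3774]
beaker_small [372. 210.] 0.88 [0.5931 0.362 ]
[198. 221.] 0.95 [0.4732 0.3751]
[229. 202.] 0.56 [0.5302 0.2915]
```

View pics/w7.png

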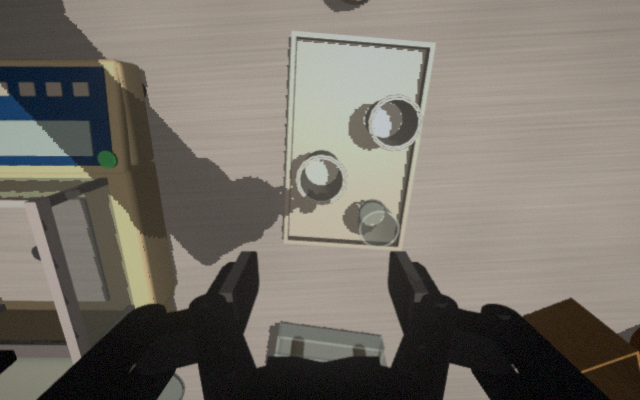

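The cup stands upright in the tray at (322,178), let go, with cup_b (393,122) and the beaker (378,220) undisturbed. Going to the case.

{"op": "jog_arm", "data": {
  "plan": [
    {"x": -0.12, "y": -1, "z": -0.2, "wx": 0, "wy": 0, "wz": 0},
    {"x": -0.12, "y": -1, "z": -0.2, "wx": 0, "wy": 0, "wz": 0},
    {"x": -0.12, "y": -1, "z": -0.2, "wx": 0, "wy": 0, "wz": 0},
    {"x": -0.12, "y": -1, "z": -0.2, "wx": 0, "wy": 0, "wz": 0},
    {"x": -0.12, "y": -1, "z": -0.2, "wx": 0, "wy": 0, "wz": 0},
    {"x": -0.12, "y": -1, "z": -0.2, "wx": 0, "wy": 0, "wz": 0}
  ]
}}

```text
t: 13.22
eef_pos: [0.5477, 0.0895, 0.2715]
tool_rot: [0.001, 0.033, 0.999, -0.003]
contact_force: [0.6, 0.4, 0.5]
gripper_width: 0.749
```

{"op": "jog_arm", "data": {
  "plan": [
    {"x": -0.1, "y": -1, "z": 0, "wx": 0, "wy": 0, "wz": 0},
    {"x": -0.1, "y": -1, "z": 0, "wx": 0, "wy": 0, "wz": 0},
    {"x": -0.1, "y": -1, "z": 0, "wx": 0, "wy": 0, "wz": 0},
    {"x": -0.1, "y": -1, "z": 0, "wx": 0, "wy": 0, "wz": 0},
    {"x": -0.1, "y": -1, "z": 0, "wx": 0, "wy": 0, "wz": 0},
    {"x": -0.1, "y": -1, "z": 0, "wx": 0, "wy": 0, "wz": 0}
  ]
}}

```text
t: 13.72
eef_pos: [0.5532, -0.121, 0.2729]
tool_rot: [0.002, 0.039, 0.999, -0.005]
contact_force: [-1.1, -0.4, 0.5]
gripper_width: 0.752
```

{"op": "jog_arm", "data": {
  "plan": [
    {"x": -0.12, "y": -1, "z": 0, "wx": 0, "wy": 0, "wz": -0.055},
    {"x": -0.12, "y": -1, "z": 0, "wx": 0, "wy": 0, "wz": -0.055},
    {"x": -0.12, "y": -1, "z": 0, "wx": 0, "wy": 0, "wz": -0.055},
    {"x": -0.12, "y": -1, "z": 0, "wx": 0, "wy": 0, "wz": -0.055},
    {"x": -0.12, "y": -1, "z": 0, "wx": 0, "wy": 0, "wz": -0.055},
    {"x": -0.12, "y": -1, "z": 0, "wx": 0, "wy": 0, "wz": -0.055},
    {"x": -0.12, "y": -1, "z": 0, "wx": 0, "wy": 0, "wz": -0.055},
    {"x": -0.12, "y": -1, "z": 0, "wx": 0, "wy": 0, "wz": -0.055}
  ]
}}

```text
t: 14.38
eef_pos: [0.5616, -0.3219, 0.274]
tool_rot: [0.0, -0.047, 0.999, -0.005]
contact_force: [0.7, 0.4, -0.1]
gripper_width: 0.752
```

```bash
python3 - <<'E'
from h import *
cams.read_camera('scene')
cal,im=snap('wrist','w8');s,p,r=st(); print(s['t'],p.round(4),s['gripper_width'])
for n,z in{'case':0,'weight_large':.004,'weight_mid':.004,'weight_small':.004,'bottle':0}.items():
    for f in finder.place_of('wrist',n)[:3]:
        print(n,np.round(f['location']),round(f['confidence'],2),np.round(onz(cal,f['location'],z)[:2],4))
print(togo([.571,-.315,.14],np.pi/2+.119))
E
```

```text
14.4833 [ 0.5623 -0.32    0.2743] 0.7511173726632404
case [324. 115.] 0.81 [ 0.5014 -0.3264]
weight_large [399. 119.] 0.78 [ 0.4961 -0.2313]
weight_large [330. 168.] 0.66 [ 0.5677 -0.3117]
weight_large [394. 214.] 0.61 [ 0.6244 -0.2153]
weight_mid [322. 119.] 0.9 [ 0.5056 -0.329 ]
weight_small [318.  65.] 0.72 [ 0.4426 -0.3399]
bottle [334. 240.] 0.96 [ 0.6752 -0.2955]
{'x': -0.0458, 'y': 0.0323, 'z': 0.6751, 'wx': -0.0032, 'wy': 0.0006, 'wz': -0.0069}
```

View pics/w8.png

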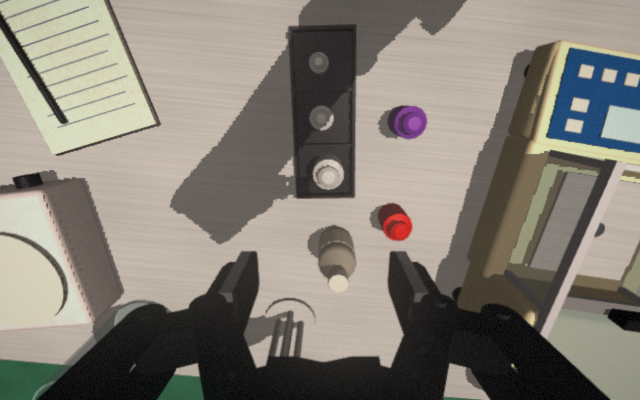

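The large weight is at (328,176) in the case's far compartment, with the mid weight (321,118) and small weight (318,62) behind it. The bottle (337,260), red (397,222) and purple (408,122) weights are clear of it.

```bash
python3 - <<'E'
from h import *
cal=cams.get_calibration('wrist');print(onz(cal,(328,178),.066),st()[1]);print(togo([.568,-.313,.1],np.pi/2+.119))
E
```

```text
[ 0.56826707 -0.3157943   0.066     ] [ 0.56211206 -0.32102246  0.27505622]
{'x': -0.0314, 'y': 0.0457, 'z': 0.8749, 'wx': -0.0032, 'wy': 0.0006, 'wz': -0.0069}
```

{"op": "jog_arm", "data": {
  "plan": [
    {"x": -0.03, "y": 0.038, "z": 0.2, "wx": -0.003, "wy": 0, "wz": -0.007},
    {"x": -0.03, "y": 0.038, "z": 0.4, "wx": -0.003, "wy": 0, "wz": -0.007},
    {"x": -0.03, "y": 0.038, "z": 0.6, "wx": -0.003, "wy": 0, "wz": -0.007},
    {"x": -0.03, "y": 0.038, "z": 0.8, "wx": -0.003, "wy": 0, "wz": -0.007},
    {"x": -0.03, "y": 0.038, "z": 0.88, "wx": -0.003, "wy": 0, "wz": -0.007},
    {"x": -0.03, "y": 0.038, "z": 0.88, "wx": -0.003, "wy": 0, "wz": -0.007},
    {"x": -0.03, "y": 0.038, "z": 0.88, "wx": -0.003, "wy": 0, "wz": -0.007}
  ]
}}

```text
t: 15.32
eef_pos: [0.5678, -0.3142, 0.0988]
tool_rot: [0.0, -0.06, 0.998, -0.0]
contact_force: [0.6, -0.3, 0.5]
gripper_width: 0.757
```

```bash
python3 - <<'E'
from h import *
cal,im=snap('wrist','w9');s,p,r=st(); print(s['t'],p.round(4),s['gripper_width'])
for n,z in{'weight_large':.004}.items():
    for f in finder.place_of('wrist',n)[:3]:
        print(n,np.round(f['location']),round(f['confidence'],2),np.round(onz(cal,f['location'],z)[:2],4))
print(togo([.568,-.3145,.025],np.pi/2+.119))
E
```

```text
15.3667 [ 0.5687 -0.315   0.1003] 0.7500825966132778
weight_large [445. 127.] 0.82 [ 0.4972 -0.2301]
weight_large [422. 279.] 0.75 [ 0.6259 -0.2194]
weight_large [322. 204.] 0.66 [ 0.5687 -0.3138]
{'x': 0.0072, 'y': 0.0058, 'z': 0.3805, 'wx': -0.0008, 'wy': 0.0015, 'wz': 0.0001}
```

View pics/w9.png

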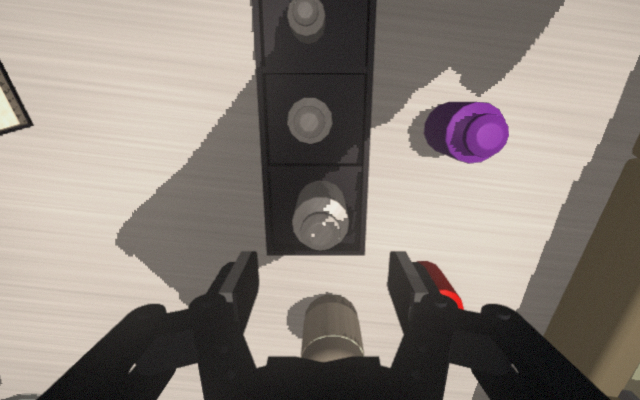

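The large weight (320,222) lies between the fingers (mid column 323), and the red weight and bottle are outside the finger paths. Descending.

{"op": "jog_arm", "data": {
  "plan": [
    {"x": 0.005, "y": 0.005, "z": 0.12, "wx": 0, "wy": 0.001, "wz": 0},
    {"x": 0.005, "y": 0.005, "z": 0.24, "wx": 0, "wy": 0.001, "wz": 0},
    {"x": 0.005, "y": 0.005, "z": 0.33, "wx": 0, "wy": 0.001, "wz": 0},
    {"x": 0.005, "y": 0.005, "z": 0.375, "wx": 0, "wy": 0.001, "wz": 0},
    {"x": 0.005, "y": 0.005, "z": 0.375, "wx": 0, "wy": 0.001, "wz": 0},
    {"x": 0.005, "y": 0.005, "z": 0.375, "wx": 0, "wy": 0.001, "wz": 0}
  ]
}}

```text
t: 15.92
eef_pos: [0.5693, -0.3152, 0.0276]
tool_rot: [0.002, -0.06, 0.998, -0.002]
contact_force: [-0.6, -0.0, 0.1]
gripper_width: 0.75
```

{"op": "jog_arm", "data": {
  "plan": [
    {"x": 0, "y": 0, "z": 0, "wx": 0, "wy": 0, "wz": 0},
    {"x": 0, "y": 0, "z": 0, "wx": 0, "wy": 0, "wz": 0},
    {"x": 0, "y": 0, "z": 0, "wx": 0, "wy": 0, "wz": 0},
    {"x": 0, "y": 0, "z": 0, "wx": 0, "wy": 0, "wz": 0},
    {"x": 0, "y": 0, "z": 0, "wx": 0, "wy": 0, "wz": 0},
    {"x": 0, "y": 0, "z": 0, "wx": 0, "wy": 0, "wz": 0},
    {"x": 0, "y": 0, "z": 0, "wx": 0, "wy": 0, "wz": 0}
  ],
  "hand": -1,
  "grip_force": 50
}}

```text
t: 16.5
eef_pos: [0.5706, -0.316, 0.0298]
tool_rot: [0.003, -0.06, 0.998, -0.002]
contact_force: [-1.1, 0.5, 7.5]
gripper_width: 0.426
```

{"op": "jog_arm", "data": {
  "plan": [
    {"x": 0, "y": 0, "z": -0.08, "wx": 0, "wy": 0, "wz": 0},
    {"x": 0, "y": 0, "z": -0.2, "wx": 0, "wy": 0, "wz": 0},
    {"x": 0, "y": 0, "z": -0.35, "wx": 0, "wy": 0, "wz": 0},
    {"x": 0, "y": 0, "z": -0.5, "wx": 0, "wy": 0, "wz": 0},
    {"x": 0, "y": 0, "z": -0.65, "wx": 0, "wy": 0, "wz": 0},
    {"x": 0, "y": 0, "z": -0.8, "wx": 0, "wy": 0, "wz": 0},
    {"x": 0, "y": 0, "z": -0.95, "wx": 0, "wy": 0, "wz": 0},
    {"x": 0, "y": 0.1, "z": -1, "wx": 0, "wy": 0, "wz": 0.02},
    {"x": 0, "y": 0.25, "z": -1, "wx": 0, "wy": 0, "wz": 0.055},
    {"x": 0, "y": 0.4, "z": -1, "wx": 0, "wy": 0, "wz": 0.055},
    {"x": 0, "y": 0.5, "z": -1, "wx": 0, "wy": 0, "wz": 0.055},
    {"x": 0, "y": 0.5, "z": -1, "wx": 0, "wy": 0, "wz": 0.055}
  ]
}}

```text
t: 17.5
eef_pos: [0.5571, -0.2094, 0.2286]
tool_rot: [0.002, 0.024, 1.0, 0.0]
contact_force: [0.9, 0.9, -5.2]
gripper_width: 0.422
```

```bash
python3 - <<'E'
from h import *
s,p,r=st();print(p,s['gripper_width'],s['contact_force']);print(togo([.594,.002,.23],np.pi/2-.05))
cal,im=snap('top')
for f in finder.place_of('top','weight_large'): print(np.round(f['location']),f['confidence'])
E
```

```text
[ 0.55711443 -0.20938827  0.22863933] 0.4219206399558767 [ 0.85552072  0.9162275  -5.18434142]
{'x': -0.1345, 'y': 1.0645, 'z': -0.0051, 'wx': 0.0003, 'wy': 0.0015, 'wz': 0.0009}
[424. 180.] 0.49
[406. 172.] 0.45
```

Holding the weight (5 N of load on the wrist). Moving over the pan.

{"op": "jog_arm", "data": {
  "plan": [
    {"x": -0.1, "y": 0.2, "z": 0, "wx": 0, "wy": 0, "wz": 0},
    {"x": -0.13, "y": 0.4, "z": 0, "wx": 0, "wy": 0, "wz": 0},
    {"x": -0.13, "y": 0.6, "z": 0, "wx": 0, "wy": 0, "wz": 0},
    {"x": -0.13, "y": 0.8, "z": 0, "wx": 0, "wy": 0, "wz": 0},
    {"x": -0.13, "y": 0.95, "z": 0, "wx": 0, "wy": 0, "wz": 0},
    {"x": -0.13, "y": 1, "z": 0, "wx": 0, "wy": 0, "wz": 0},
    {"x": -0.13, "y": 1, "z": 0, "wx": 0, "wy": 0, "wz": 0}
  ]
}}

```text
t: 18.18
eef_pos: [0.5937, -0.0128, 0.2286]
tool_rot: [0.003, 0.023, 1.0, -0.001]
contact_force: [0.0, 0.5, -4.3]
gripper_width: 0.425
```

```bash
python3 - <<'E'
from h import *
cams.read_camera('scene')
cal,im=snap('wrist','w10');s,p,r=st();print(s['t'],p,s['gripper_width'])
for n,z in{'pan_middle':.08,'chamber_mouth':.148,'cover_handle':.174,'weight_large':p[2]-.026}.items():
    for f in finder.place_of('wrist',n)[:3]:
        print(n,np.round(f['location']),round(f['confidence'],2),np.round(onz(cal,f['location'],z)[:2],4))
print(togo([.595,.002,.13],np.pi/2-.05))
E
```

```text
18.2833 [ 0.59328805 -0.01796557  0.22891804] 0.4246075839409875
pan_middle [338. 185.] 0.97 [ 0.5935 -0.001 ]
pan_middle [341. 299.] 0.73 [ 0.7229 -0.0021]
chamber_mouth [343. 210.] 0.8 [0.5955 0.    ]
cover_handle [343. 298.] 0.79 [ 0.6555 -0.0031]
weight_large [320. 236.] 0.9 [ 0.5912 -0.017 ]
weight_large [131.  93.] 0.81 [ 0.5069 -0.1096]
{'x': -0.0001, 'y': 0.1056, 'z': 0.4948, 'wx': -0.0012, 'wy': 0.0021, 'wz': -0.0016}
```

{"op": "jog_arm", "data": {
  "plan": [
    {"x": -0.005, "y": 0.097, "z": 0, "wx": -0.001, "wy": 0.002, "wz": -0.001},
    {"x": -0.005, "y": 0.097, "z": 0, "wx": -0.001, "wy": 0.002, "wz": -0.001},
    {"x": -0.005, "y": 0.097, "z": 0.1, "wx": -0.001, "wy": 0.002, "wz": -0.001},
    {"x": -0.005, "y": 0.097, "z": 0.2, "wx": -0.001, "wy": 0.002, "wz": -0.001},
    {"x": -0.005, "y": 0.097, "z": 0.3, "wx": -0.001, "wy": 0.002, "wz": -0.001},
    {"x": -0.005, "y": 0.097, "z": 0.4, "wx": -0.001, "wy": 0.002, "wz": -0.001},
    {"x": -0.005, "y": 0.097, "z": 0.47, "wx": -0.001, "wy": 0.002, "wz": -0.001},
    {"x": -0.005, "y": 0.097, "z": 0.52, "wx": -0.001, "wy": 0.002, "wz": -0.001},
    {"x": -0.005, "y": 0.097, "z": 0.55, "wx": -0.001, "wy": 0.002, "wz": -0.001},
    {"x": -0.005, "y": 0.097, "z": 0.55, "wx": -0.001, "wy": 0.002, "wz": -0.001},
    {"x": -0.005, "y": 0.097, "z": 0.55, "wx": -0.001, "wy": 0.002, "wz": -0.001}
  ]
}}

```text
t: 19.4
eef_pos: [0.5964, -0.0002, 0.1194]
tool_rot: [0.001, 0.026, 1.0, -0.0]
contact_force: [0.2, 1.0, -4.8]
gripper_width: 0.42
```

```bash
python3 - <<'E'
from h import *
cams.read_camera('scene');s,p,r=st();print(s['t'],p,s['gripper_width'],s['contact_force'])
print(togo([.596,.0005,.1058],np.pi/2-.05))
E
```

```text
19.45 [ 5.96747620e-01 -9.82167552e-05  1.19866174e-01] 0.4258435040981977 [-0.36339693  0.47702566 -5.83415116]
{'x': 0.004, 'y': 0.0028, 'z': 0.0703, 'wx': -0.0002, 'wy': 0.0006, 'wz': -0.0007}
```

{"op": "jog_arm", "data": {
  "plan": [
    {"x": 0, "y": 0, "z": 0.02, "wx": 0, "wy": 0, "wz": 0},
    {"x": 0, "y": 0, "z": 0.04, "wx": 0, "wy": 0, "wz": 0},
    {"x": 0, "y": 0, "z": 0.06, "wx": 0, "wy": 0, "wz": 0},
    {"x": 0, "y": 0, "z": 0.06, "wx": 0, "wy": 0, "wz": 0}
  ]
}}

```text
t: 19.78
eef_pos: [0.5962, 0.0, 0.1071]
tool_rot: [0.0, 0.026, 1.0, -0.0]
contact_force: [-0.4, 0.5, -4.3]
gripper_width: 0.423
```

{"op": "jog_arm", "data": {
  "plan": [
    {"x": 0, "y": 0, "z": 0.005, "wx": 0, "wy": 0, "wz": 0},
    {"x": 0, "y": 0, "z": 0.01, "wx": 0, "wy": 0, "wz": 0}
  ]
}}

```text
t: 19.95
eef_pos: [0.5963, 0.0001, 0.1058]
tool_rot: [0.0, 0.026, 1.0, -0.0]
contact_force: [-6.2, 0.9, 12.6]
gripper_width: 0.425
```

{"op": "jog_arm", "data": {
  "plan": [
    {"x": 0, "y": 0, "z": 0, "wx": 0, "wy": 0, "wz": 0},
    {"x": 0, "y": 0, "z": 0, "wx": 0, "wy": 0, "wz": 0},
    {"x": 0, "y": 0, "z": 0, "wx": 0, "wy": 0, "wz": 0},
    {"x": 0, "y": 0, "z": 0, "wx": 0, "wy": 0, "wz": 0},
    {"x": 0, "y": 0, "z": -0.05, "wx": 0, "wy": 0, "wz": 0},
    {"x": 0, "y": 0, "z": -0.15, "wx": 0, "wy": 0, "wz": 0},
    {"x": 0, "y": 0, "z": -0.3, "wx": 0, "wy": 0, "wz": 0},
    {"x": 0, "y": 0, "z": -0.5, "wx": 0, "wy": 0, "wz": 0},
    {"x": 0, "y": 0, "z": -0.7, "wx": 0, "wy": 0, "wz": 0},
    {"x": 0, "y": 0, "z": -0.9, "wx": 0, "wy": 0, "wz": 0},
    {"x": 0, "y": 0, "z": -0.9, "wx": 0, "wy": 0, "wz": 0},
    {"x": 0, "y": 0, "z": -0.9, "wx": 0, "wy": 0, "wz": 0}
  ],
  "hand": 0.4
}}

```text
t: 20.95
eef_pos: [0.5978, -0.0002, 0.2893]
tool_rot: [0.003, 0.026, 1.0, 0.001]
contact_force: [-0.5, 0.4, -0.9]
gripper_width: 0.699
```

```bash
python3 - <<'E'
from h import *
cams.read_camera('scene')
cal,im=snap('wrist','w11');s,p,r=st();print(s['t'],p,s['gripper_width'])
for n,z in{'pan_middle':.08,'chamber_mouth':.148,'cover_handle':.174,'weight_large':.08}.items():
    for f in finder.place_of('wrist',n)[:4]:
        print(n,np.round(f['location']),round(f['confidence'],2),np.round(onz(cal,f['location'],z)[:2],4))
# weight tilt check: bright/grey column; predicted knob & foot pixels
print(finder.find_in('wrist','weight_large')[:3]); 
for a in((.594,.001),(.596,0)): print(proj(cal,[[*a,.08],[*a,.142]]).round(0).tolist())
print(togo([.71,-.0005,.25],np.pi/2-.05))
E
```

```text
21.05 [5.95709060e-01 2.22619872e-04 2.85670165e-01] 0.6996501974678395
pan_middle [583.  84.] 0.36 [0.5145 0.2804]
chamber_mouth [325. 186.] 0.94 [0.5944 0.0027]
chamber_mouth [323. 257.] 0.16 [ 0.6679 -0.003 ]
cover_handle [322. 259.] 0.94 [ 0.6559 -0.0034]
weight_large [320. 172.] 0.86 [ 0.5955 -0.002 ]
weight_large [142.  93.] 0.68 [ 0.5004 -0.186 ]
weight_large [577.  84.] 0.67 [0.5151 0.2747]
weight_large [173. 187.] 0.61 [ 0.6041 -0.1739]
[{'bbox': [104.4, 76.3, 57.3, 32.9], 'confidence': 0.86}, {'bbox': [139.0, 177.4, 45.4, 37.9], 'confidence': 0.73}, {'bbox': [303.5, 154.3, 39.7, 41.9], 'confidence': 0.58}]
[[323.0, 171.0], [323.0, 184.0]]
[[322.0, 172.0], [322.0, 186.0]]
{'x': -0.5717, 'y': 0.0268, 'z': 0.1725, 'wx': -0.0002, 'wy': -0.0005, 'wz': -0.0006}
```

{"op": "jog_arm", "data": {
  "plan": [
    {"x": -0.2, "y": 0.01, "z": 0, "wx": 0, "wy": 0, "wz": 0},
    {"x": -0.4, "y": 0.01, "z": 0, "wx": 0, "wy": 0, "wz": 0},
    {"x": -0.53, "y": 0.01, "z": 0, "wx": 0, "wy": 0, "wz": 0},
    {"x": -0.53, "y": 0.01, "z": 0.2, "wx": 0, "wy": 0, "wz": 0},
    {"x": -0.53, "y": 0.01, "z": 0.4, "wx": 0, "wy": 0, "wz": 0},
    {"x": -0.53, "y": 0.01, "z": 0.54, "wx": 0, "wy": 0, "wz": 0},
    {"x": -0.53, "y": 0.01, "z": 0.54, "wx": 0, "wy": 0, "wz": 0},
    {"x": -0.53, "y": 0.01, "z": 0.54, "wx": 0, "wy": 0, "wz": 0}
  ],
  "hand": -1
}}

```text
t: 21.97
eef_pos: [0.7003, -0.0035, 0.1748]
tool_rot: [-0.003, 0.026, 1.0, -0.001]
contact_force: [0.3, 0.1, -0.3]
gripper_width: 0.003
```

```bash
python3 - <<'E'
from h import *
cams.read_camera('scene')
s,p,r=st();print(s['t'],p,s['gripper_width']);print(togo([.702,-.004,.161],np.pi/2-.05))
E
```

```text
22.0167 [ 0.70184906 -0.00379012  0.1772907 ] 0.0021737347855062066
{'x': -0.0009, 'y': -0.0009, 'z': 0.0815, 'wx': -0.0004, 'wy': -0.0004, 'wz': -0.0007}
```

{"op": "jog_arm", "data": {
  "plan": [
    {"x": 0, "y": 0, "z": 0.04, "wx": 0, "wy": 0, "wz": 0},
    {"x": 0, "y": 0, "z": 0.075, "wx": 0, "wy": 0, "wz": 0},
    {"x": 0, "y": 0, "z": 0.075, "wx": 0, "wy": 0, "wz": 0},
    {"x": 0, "y": 0, "z": 0.075, "wx": 0, "wy": 0, "wz": 0}
  ]
}}

```text
t: 22.35
eef_pos: [0.7019, -0.0037, 0.1627]
tool_rot: [-0.0, 0.026, 1.0, -0.001]
contact_force: [1.0, 0.9, -0.0]
gripper_width: 0.001
```

{"op": "jog_arm", "data": {
  "plan": [
    {"x": 0.06, "y": 0, "z": 0, "wx": 0, "wy": 0, "wz": 0},
    {"x": 0.12, "y": 0, "z": 0, "wx": 0, "wy": 0, "wz": 0},
    {"x": 0.18, "y": 0, "z": 0, "wx": 0, "wy": 0, "wz": 0},
    {"x": 0.24, "y": 0, "z": 0, "wx": 0, "wy": 0, "wz": 0},
    {"x": 0.3, "y": 0, "z": 0, "wx": 0, "wy": 0, "wz": 0},
    {"x": 0.36, "y": 0, "z": 0, "wx": 0, "wy": 0, "wz": 0},
    {"x": 0.42, "y": 0, "z": 0, "wx": 0, "wy": 0, "wz": 0},
    {"x": 0.48, "y": 0, "z": 0, "wx": 0, "wy": 0, "wz": 0},
    {"x": 0.54, "y": 0, "z": 0, "wx": 0, "wy": 0, "wz": 0},
    {"x": 0.6, "y": 0, "z": 0, "wx": 0, "wy": 0, "wz": 0},
    {"x": 0.65, "y": 0, "z": 0, "wx": 0, "wy": 0, "wz": 0},
    {"x": 0.7, "y": 0, "z": 0, "wx": 0, "wy": 0, "wz": 0}
  ]
}}

```text
t: 23.35
eef_pos: [0.5624, 0.0041, 0.1637]
tool_rot: [0.001, 0.026, 1.0, -0.0]
contact_force: [2.5, 1.5, 1.1]
gripper_width: -0.0
```

Friction of about 2.5 N on the cover; about 20 mm still to go.

{"op": "jog_arm", "data": {
  "plan": [
    {"x": 0.025, "y": 0, "z": 0, "wx": 0, "wy": 0, "wz": 0},
    {"x": 0.05, "y": 0, "z": 0, "wx": 0, "wy": 0, "wz": 0},
    {"x": 0.07, "y": 0, "z": 0, "wx": 0, "wy": 0, "wz": 0},
    {"x": 0.08, "y": 0, "z": 0, "wx": 0, "wy": 0, "wz": 0}
  ]
}}

```text
t: 23.68
eef_pos: [0.5464, 0.0049, 0.1639]
tool_rot: [0.001, 0.026, 1.0, -0.0]
contact_force: [2.4, 0.3, 0.3]
gripper_width: 0.002
```

{"op": "jog_arm", "data": {
  "plan": [
    {"x": 0.015, "y": 0, "z": 0, "wx": 0, "wy": 0, "wz": 0},
    {"x": 0.02, "y": 0, "z": 0, "wx": 0, "wy": 0, "wz": 0},
    {"x": 0.02, "y": 0, "z": 0, "wx": 0, "wy": 0, "wz": 0}
  ]
}}

```text
t: 23.93
eef_pos: [0.5436, 0.005, 0.1641]
tool_rot: [0.002, 0.026, 1.0, -0.0]
contact_force: [4.7, -0.3, -2.7]
gripper_width: 0.004
```

{"op": "jog_arm", "data": {
  "plan": [
    {"x": 0.015, "y": 0, "z": 0, "wx": 0, "wy": 0, "wz": 0},
    {"x": 0.02, "y": 0, "z": 0, "wx": 0, "wy": 0, "wz": 0},
    {"x": 0.025, "y": 0, "z": 0, "wx": 0, "wy": 0, "wz": 0}
  ]
}}

```text
t: 24.18
eef_pos: [0.5434, 0.005, 0.1647]
tool_rot: [0.008, 0.026, 1.0, -0.001]
contact_force: [19.6, -1.0, -16.8]
gripper_width: -0.001
```

The cover is on its rigid end: the 96.6 mm between the two end contacts fits 130 mm of travel with a 12 mm handle and a 22 mm pad. Backing off and checking.

{"op": "jog_arm", "data": {
  "plan": [
    {"x": -0.05, "y": 0, "z": 0, "wx": 0, "wy": 0, "wz": 0},
    {"x": -0.08, "y": 0, "z": -0.1, "wx": 0, "wy": 0, "wz": 0},
    {"x": -0.08, "y": 0, "z": -0.3, "wx": 0, "wy": 0, "wz": 0},
    {"x": -0.08, "y": 0, "z": -0.5, "wx": 0, "wy": 0, "wz": 0},
    {"x": -0.08, "y": 0, "z": -0.8, "wx": 0, "wy": 0, "wz": 0},
    {"x": -0.08, "y": 0, "z": -0.8, "wx": 0, "wy": 0, "wz": 0},
    {"x": -0.08, "y": 0, "z": -0.8, "wx": 0, "wy": 0, "wz": 0}
  ]
}}

```text
t: 24.77
eef_pos: [0.5589, 0.0038, 0.3297]
tool_rot: [0.011, 0.026, 1.0, -0.0]
contact_force: [-0.0, -0.4, 0.2]
gripper_width: -0.002
```

```bash
python3 - <<'E'
from h import *
cams.read_camera('scene')
cal,im=snap('wrist','w12');s,p,r=st();print(s['t'],p,s['contact_force'],np.abs(s['joint_vel']).max())
for n,z in{'chamber_mouth':.148,'cover_handle':.174,'weight_large':.08,'cup':.005,'weight_mid':.004,'bottle':0}.items():
    for f in finder.place_of('wrist',n)[:3]:
        print(n,np.round(f['location']),round(f['confidence'],2),np.round(onz(cal,f['location'],z)[:2],4))
cal,im=snap('top')
for n,z in{'cup':.005,'weight_large':.08,'jar':0}.items():
    for f in finder.place_of('top',n)[:3]:
        print('top',n,np.round(f['location']),round(f['confidence'],2),np.round(onz(cal,f['location'],z)[:2],4))
E
```

```text
24.8667 [0.55656832 0.00437249 0.32490954] [-0.35876455  0.43537483 -1.02191376] 0.037886040609347575
chamber_mouth [323. 208.] 0.7 [0.5943 0.0035]
chamber_mouth [321. 150.] 0.49 [0.5303 0.0044]
chamber_mouth [561. 166.] 0.49 [0.5597 0.255 ]
cover_handle [321. 150.] 0.72 [0.5258 0.0047]
weight_large [162. 116.] 0.81 [ 0.4911 -0.1865]
weight_large [186. 205.] 0.64 [ 0.6043 -0.1785]
cup [584.  84.] 0.87 [0.4806 0.3749]
cup [523. 126.] 0.6 [0.5342 0.2978]
weight_mid [ 94. 129.] 0.81 [ 0.5057 -0.3285]
weight_mid [145. 232.] 0.64 [ 0.6725 -0.2919]
weight_mid [548. 110.] 0.41 [0.5133 0.3303]
bottle [142. 229.] 0.67 [ 0.6688 -0.2975]
top cup [197. 220.] 0.88 [0.4768 0.3791]
top cup [225. 199.] 0.78 [0.5369 0.3033]
top weight_large [415. 220.] 0.67 [ 0.478  -0.2188]
top weight_large [408. 172.] 0.59 [ 0.6082 -0.2022]
top weight_large [226. 201.] 0.57 [0.5173 0.2812]
top jar [205. 269.] 0.65 [0.3414 0.3471]
top jar [215. 209.] 0.47 [0.5087 0.3311]
```

```bash
python3 -c "
from station import bot
print(bot.hand_in())"
```

```text
the job is handed in; nothing more can be done
None
```

The job is done and handed in at about 25 s. The cup is in the tray, the 500 g weight is on the pan and the cover is shut. Hand-in reports no verdict, so the evidence is my own checks below.

- **Cover:** I slid it open to its rear end stop, and shut it onto its front stop at the end. The handle last measured x = 0.526 m, which matches fully shut (0 mm) to within a couple of mm.
- **Cup:** It stands upright on the tray floor at about tray x +23 mm, y −36 mm. The other cup, the beaker and the bottle measured within about 10 mm of their first positions, which is about how far the camera readings scatter.
- **Weight:** After release it measured about 3 mm from the pan's middle, and its outline matched an upright weight. It touched down with roughly 17 N on the pan.
- **Not confirmed:**
  - After shutting, the networks no longer reported the weight under the cover, so that last look could not confirm it. The fingers passed about 20 mm above it while shutting.
  - The 12 allowed picture views were used up before the weight was placed, so the later checks are numbers only.
  - The small weight was not measured again at the end.
  - The jar read about 10 mm from its first measurement. The arm never went near it.
- **Disagreement:** One calibration read while the arm was still settling was about 12 mm off. I discarded it and used settled readings.

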